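# Clamp a lidded tin in the bench toggle press

### The job

The lid of the large filled tin in the bench press has to be held down under the press's sprung pad. With the fingertips, push the tin along the white board until it is fully home in its half-round nest; then push the raised lever over, outward and down, past its dead point until it snaps into lock with the pad clamped on the lid, and leave it locked. Touch and push only: lift nothing, do not bring the pad down on the lid before the tin is home, and leave the things standing round the press where they are.

Things in the scene. Friction and masses are not known exactly. Their poses are not given: they have to be found in the camera images.
- tin: large round blue and gold tin, lid on, 126 mm across, 39 mm high, 0.2 to 0.4 kg. Origin: centre of its underside. It starts on the press's white board, 40 to 65 mm short of the nest (toward the press's -x) and up to 5 mm off its centre line. It slides under 1 to 2 N, or up to 6 N while the flared nest steers it in. Push it about half-way up (30 mm above the table), on the side away from the nest.
- press: bench toggle press fixed to the table. Origin: on the table under the nest's centre; z up, x the way the tin is pushed home, y to the left of that. White board, top 10 mm above the table, x -152 to +80, y -81 to +89 mm. The steel clamp bracket stands on the -y side (x -45 to +45, y -207 to -77 mm); arm and lever move in the plane x = 0.
- nest (a point): point on the board at the nest's centre, 10 mm above the table; the press's axes. The nest is a half-round wall 17 mm high, inner radius 65 mm, open toward -x; its sides run on to x -31 mm, then flare out to x -62 mm. A tin that is home touches the wall at +x and its origin is within 2 to 3 mm of this point.
- press_handle (a joint): angle of the lever, rad. 0: fully raised, 70 degrees above level, leaning to the press's -y side; grows as it is pushed outward (to -y) and down; 1.25: dead point; 1.35: locked on its stop, 7 degrees below level. Starts at 0 (within 0.02) and stays where it is left (2 to 3 N at the grip moves it) until the pad meets the lid near 1.0.
- handle_hinge (a point): the lever's hinge axis, along the press's x: 154 mm to the -y side of the nest's centre, 87 mm above the table; fixed, with the press's axes. From about 1.0 rad the pad's spring resists (up to about 7 N at the grip); let go before the dead point the lever springs back, once past it it snaps by itself onto its stop.
- handle_end (a point): middle of the pushing face of the lever's black grip (the face that looks up when locked, and toward the tin's side when raised), 96 mm from the hinge axis, 22 mm from the free end, 7 mm off the lever's centre line, which passes through the hinge. Grip: 24 mm wide (along the press's x), 14 mm thick, 74 mm long. Site x is the hinge axis; z points out of the face (within 0.03 rad).
- press_pad: sprung round pad with a rubber face, 44 mm across, at the end of the clamp arm; origin: centre of its face. It comes down as the lever is pushed. With the lever raised it hangs tilted about 0.13 m above the table over the nest, clear of the tin; locked, it presses the middle of the lid with about 25 N.
- gold_tin: small closed plain gold tin, 66 mm across, 22 mm high; to be left alone. Origin: centre of its underside.
- tin_lid: loose gold tin lid, 69 mm across, 7 mm high; to be left alone. Origin: centre of its underside.
- tasting_spoon: metal spoon, 165 mm long; to be left alone. Origin: centre of its underside.
- finished_tin: second large blue and gold tin, 126 mm across, 39 mm high, standing on the table away from the press; not the one to clamp; to be left alone. Origin: centre of its underside.

How it is judged:
On the way, in this order (a step that is already met when the one before it is completed fails the run):
1. the tin is home in the nest while the lever is still raised (horizontal distance between tin and nest below 0.005 m and value of joint press_handle below 0.9 rad), for 0.2 s.
2. the lever is past its dead point, on its stop, and the pad presses the lid (horizontal distance between tin and nest below 0.005 m and value of joint press_handle above 1.3 rad and contact force between press_pad and tin above 15 N), for 0.2 s.
At the end, for the whole second after the job is handed in: The tin stands flat in the nest with its centre within 5 mm of the nest's centre, the lever is locked past its dead point (joint above 1.3 rad), and the pad presses the lid with more than 15 N (all of step 2 and linear speed of tin below 0.02 m/s and angle between tin's own z axis and vertical below 0.06 rad); the robot touches nothing.
It fails at once if the tin is lifted off the board or tipped (z of tin in the frame of nest above 0.015 m or angle between tin's own z axis and vertical above 0.25 rad).
It fails at once if the pad comes down on the lid of a tin that is not home (contact force between press_pad and tin above 4 N and horizontal distance between tin and nest above 0.008 m).
It fails at once if the arm or the gripper's body, rather than the fingers, pushes the tin or the press (contact force between the arm and tin above 10 N or contact force between the arm and press above 10 N).
It fails at once if a bystander (small gold tin, tin lid, spoon or second blue tin) is displaced or lifted (distance of any of gold_tin, tin_lid, tasting_spoon, finished_tin from where it was at the start of the episode above 0.02 m).
It also fails if it takes over 45 s, if anything falls off the work surface, if the arm or the gripper's body presses on something with over 40 N, if the wrist force passes 120 N, or if a joint passes its speed limit or range.

### The arm

A 6-joint arm with a two-finger parallel gripper is mounted at the origin on the work surface; the furniture and walls round the work are solid. World frame = base frame: x ahead of the robot, y to its left, z up, the work surface at z = 0. Lengths are in m, angles in rad, forces in N, time in s.
With the tool pointing down it reaches from about 0.25 to 0.725 m from the base axis. Payload 4 kg.
Tool frame: the origin (TCP) lies between the finger pads; the fingertips stand 22 mm ahead of it and the grasp point (between the pads) lies 3 mm ahead of it (r.tip_reach is the distance from the TCP to the fingertips, in m); z points along the fingers, y is the line along which they close (so a half turn about z gives the same grasp; the last joint's range is limited). The gripper opens to 85 mm and grips with 20 to 120 N. Pads are 22 mm wide; open, the fingers measure 114 mm over their backs; the gripper's body (76 mm by 85 mm) begins 54 mm behind the grasp point. The pads swing forward as they close: fully open they stand 13 mm farther back than shut.
Start: joints at [1.341, 0.241, 0.005, 1.335, 0, 1.571], TCP at [0.114, 0.487, 0.253] pointing down, gripper open.
Joint ranges: [-2.72, 2.72], [-1.05, 1.87], [-1.09, 1.28], [-1.99, 2.15], [-1.42, 1.44], [-3.14, 3.14]. Speed limits (rad/s): [2.79, 2.79, 3.14, 3.14, 3.14, 3.14].

### API

Orientations are given as a unit quaternion [x, y, z, w].
In Python, from plant import r, readout, get_image, camera_info, nets gives the robot as it stands. Calls block until the motion is done:
- r.goto(position, orientation): joint-space move of the TCP to a pose.
- r.movel(position, orientation=None, rate=0.15, max_force=None): straight line of the TCP; orientation=None keeps the orientation; rate is the mean speed in m/s. With max_force (N) it stops when the force on the tool has changed by that much, and returns True; else False.
- r.move_j(angles): joint-space move.
- r.set_gripper(opening): finger opening in m; the grip force is fixed at half the most; returns when the fingers have stopped.
- r.hold(seconds).
- r.ik(position, orientation): joint angles nearest the present ones, or None.
- readout.sense(): the state.
- get_image(name): name is "side" or "top"; returns the picture (480x640x3 uint8, red, green, blue); there is no depth.
- camera_info(name): a dict with "intrinsics" (3x3 intrinsics, pixels), "R" (3x3) and "t" (3): a world point X has camera coordinates R X + t. Camera axes: x right, y down, z forward; pixel columns grow to the right and rows downward; lengths in m; the calibration is good to about 2 mm. A picture is of the moment at which its call begins. camera_info takes no time and is no camera call.
A pose or a line that the arm cannot do raises r.PlanningError and nothing moves.
- r.sign_off(): hands the job in; it is judged then, once.
Trained networks look in the newest picture that a camera, given by its name, has taken for a name from the list of things; names that differ only in an ending like _2 or _b are one class to them, and where a whole thing is asked for, a point or a joint stands for the part that bears it (a point fixed in the world has none). Each returns a list of dicts, best first, with "score" (0 to 1); they miss things now and then, are a little off and sometimes report something else, mostly with a low value. They report only what shows in the picture. A call takes as long as a camera call.
- nets.spot_in(camera, target): "centre" ([row, column] in pixels, amid what is visible of it).
The state is a dict: "time": time; "q": joint angles; "dq": joint speeds; "effort": joint torques, N m; "tcp_pos": TCP position; "tcp_rot": TCP orientation; "ft_force": force on the tool from outside, world axes, zero at the start; "ft_torque": the same for the moment, N m; "width": finger opening in m; "finger_force": force on a finger pad.
Only numpy, scipy, OpenCV 4.12 (cv2) and the standard library are available. Lean on these libraries where they do the work, as an engineer would, in place of code of your own. Each camera call takes 0.05 s, during which the arm holds its last target. There are 200 camera calls.

## Working session

There is one attempt and no reset: what is moved stays moved. The work goes in short steps, each a Python script; the robot and the scene stay as the last script left them, time stands still between calls to the robot, and variables do not carry over. Pictures are saved under pics/ and viewed, at most 10 in all, crops included, and the job is handed in when it is done.

```bash
ls; mkdir -p pics; python3 - <<'E'
from plant import r, readout, get_image, camera_info, nets
import cv2
for c in ("top","side"):
    im=get_image(c); cv2.imwrite(f"pics/{c}0.png",im[:,:,::-1])
    i=camera_info(c); print(c,i["intrinsics"].round(1).tolist() if hasattr(i["intrinsics"],"round") else i["intrinsics"],i["R"],i["t"])
    for n in ("tin","press","press_handle","press_pad","handle_end","gold_tin","tin_lid","tasting_spoon","finished_tin","nest"):
        try: print(n,[( [round(float(v)) for v in d["centre"]],round(d["score"],2)) for d in nets.spot_in(c,n)[:3]])
        except Exception as e: print(n,e)
print(readout.sense()["time"],r.tip_reach)
E
```

```text
pics
top [[470.5, 0.0, 324.0], [0.0, 470.5, 237.3], [0.0, 0.0, 1.0]] [[-0.02178423 -0.99973989  0.00675229]
 [-0.99577798  0.02109451 -0.08933774]
 [ 0.08917207 -0.00866994 -0.9959785 ]] [-0.17674838  0.55083941  0.9297115 ]
tin [([279, 261], 0.83)]
press [([248, 283], 0.78)]
press_handle [([238, 352], 0.81)]
press_pad [([248, 267], 0.49)]
handle_end [([237, 353], 0.69)]
gold_tin [([346, 381], 0.86)]
tin_lid [([306, 398], 0.76)]
tasting_spoon [([317, 357], 0.87)]
finished_tin [([121, 311], 0.84)]
nest [([251, 284], 0.88), ([321, 354], 0.55)]
side [[572.1, 0.0, 327.1], [0.0, 572.1, 238.2], [0.0, 0.0, 1.0]] [[ 8.33670351e-01 -5.52262038e-01  6.21455426e-04]
 [-3.02648340e-01 -4.57805241e-01 -8.35953553e-01]
 [ 4.61949919e-01  6.96721610e-01 -5.48799845e-01]] [-0.55718332  0.16013074  0.9233155 ]
tin [([248, 257], 0.86)]
press [([266, 305], 0.76)]
press_handle [([230, 336], 0.86)]
press_pad [([198, 280], 0.78), ([363, 305], 0.39)]
handle_end [([229, 338], 0.88)]
gold_tin [([367, 249], 0.88)]
tin_lid [([364, 306], 0.92)]
tasting_spoon [([336, 266], 0.91)]
finished_tin [([228, 419], 0.91)]
nest [([270, 305], 0.89)]
1.1 0.022
```

View pics/top0.png

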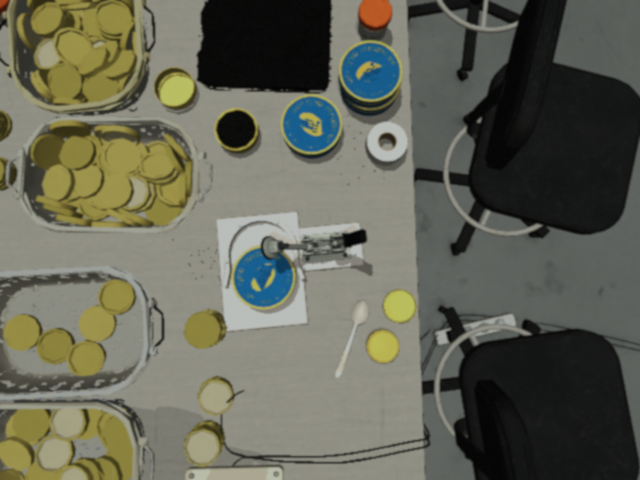

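View pics/side0.png

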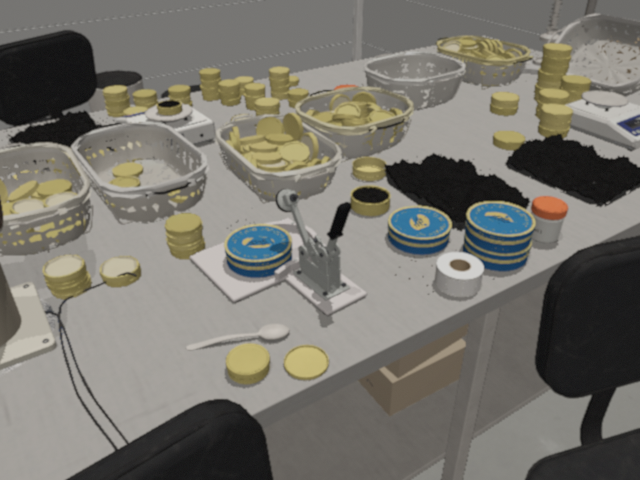

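The top picture shows the board with corners at about (col,row) (217,219), (298,212), (308,325), (225,331). The tin is at (263,277), the lever grip at (354,238) and the pad at (268,247). The spoon and gold tins lie to the lower right, clear of the push lane. Next I fit the press pose from the board outline and the tin from its lid.

```bash
cat > h.py <<'E'
import numpy as np, cv2
from plant import r, readout, get_image, camera_info, nets
def ray(c,uv,z):
    i=camera_info(c);R=np.array(i["R"]);t=np.array(i["t"]);K=np.array(i["intrinsics"])
    d=R.T@np.linalg.solve(K,[uv[0],uv[1],1]);o=-R.T@t
    return (o+d*(z-o[2])/d[2])
def proj(c,X):
    i=camera_info(c);p=np.array(i["intrinsics"])@(np.array(i["R"])@np.array(X)+np.array(i["t"]));return p[:2]/p[2]
E
python3 - <<'E'
from h import *
im=cv2.imread("pics/top0.png")
cr=cv2.resize(im[195:345,200:390],None,fx=4,fy=4,interpolation=cv2.INTER_CUBIC);cv2.imwrite("pics/crop0.png",cr)
for n,uv in dict(a=(217,219),b=(298,212),c=(308,325),d=(225,331)).items(): print(n,ray("top",uv,.01).round(4))
hsv=cv2.cvtColor(im,cv2.COLOR_BGR2HSV)
m=cv2.inRange(hsv,(95,120,60),(125,255,255)); 
n,l,s,c=cv2.connectedComponentsWithStats(m)
for k in range(1,n):
    if s[k,4]>300:
        cnt=np.argwhere(l==k)[:,::-1].astype(np.int32); h=cv2.convexHull(cnt)
        e=cv2.fitEllipse(h); print(s[k],e,ray("top",e[0],.049).round(4))
for n in ("gold_tin","tin_lid","tasting_spoon"):
    rc=nets.spot_in("top",n)[0]["centre"];print(n,ray("top",rc[::-1],.01).round(3))
E
```

```text
a [0.5909 0.0314 0.01  ]
b [ 0.602  -0.1361  0.01  ]
c [ 0.3705 -0.1524  0.01  ]
d [0.3623 0.0156 0.01  ]
[ 342   44   57   55 2118] ((370.16363525390625, 70.6617660522461), (54.38486099243164, 56.342437744140625), 102.25344848632812) [ 0.8849 -0.2903  0.049 ]
[ 284   97   55   54 1852] ((310.9707336425781, 123.87643432617188), (53.38011932373047, 54.56111526489258), 88.9902114868164) [ 0.7756 -0.1671  0.049 ]
[ 235  249   57   57 2179] ((263.0119323730469, 276.9987487792969), (56.84427261352539, 57.35649490356445), 38.096923828125) [ 0.4692 -0.0671  0.049 ]
gold_tin [ 0.325 -0.299  0.01 ]
tin_lid [ 0.405 -0.337  0.01 ]
tasting_spoon [ 0.384 -0.252  0.01 ]
```

View pics/crop0.png

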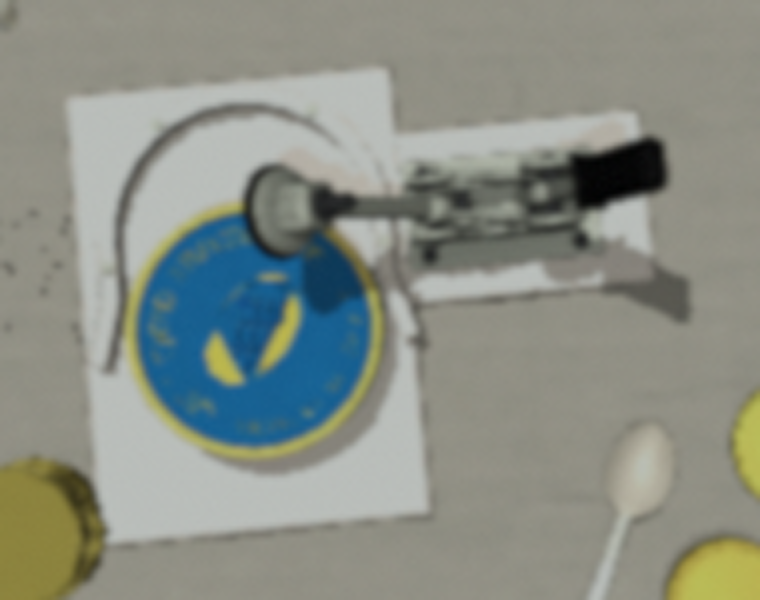

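```bash
cat >> h.py <<'E'
from scipy.spatial.transform import Rotation as Ro
px=np.array([(217,219.5),(297,212),(307.5,323.25),(226.25,331.25)])
W=np.array([ray("top",p,.01)[:2] for p in px]); M=np.array([(.08,.089),(.08,-.081),(-.152,-.081),(-.152,.089)])
Mc=M-M.mean(0);Wc=W-W.mean(0)
yaw=np.arctan2((Mc[:,0]*Wc[:,1]-Mc[:,1]*Wc[:,0]).sum(),(Mc*Wc).sum())
A=Ro.from_euler("z",yaw).as_matrix(); N=np.r_[W.mean(0)-A[:2,:2]@M.mean(0),0]   # press frame
P=lambda p:N+A@np.array(p,float)
def quat(z,y):   # press-frame tool axes -> world quaternion
    z=np.array(z,float);y=np.array(y,float)
    return Ro.from_matrix(A@np.c_[np.cross(y,z),y,z]).as_quat(), A@z
def tcp(tip,z): return P(tip)-r.tip_reach*z   # z: world tool axis
E
python3 - <<'E'
from h import *
print("yaw",yaw,"N",N,"res mm",1e3*np.abs(Wc-Mc@A[:2,:2].T).max())
tin=A.T@(ray("top",(263,277),.049)-N); print("tin",tin)
t=np.radians(22)
for s in (1,-1):
    q,z=quat((np.sin(t),0,-np.cos(t)),(0,s,0))
    for x in (-.155,-.07): print(s,r.ik(tcp((x,0,.026),z),q))
for s in (1,-1):
  for ax in (0,1):
    for a,tau in ((0,50),(.7,29),(1.35,10)):
        th=np.radians(70)-a;tt=np.radians(tau)
        zz=np.array((0,-np.sin(tt),-np.cos(tt)));yy=np.array((s,0,0)) if ax==0 else s*np.array((0,np.cos(tt),-np.sin(tt)))
        d=np.array((0,-np.cos(th),np.sin(th)));n=np.array((0,np.sin(th),np.cos(th)))
        q,z=quat(zz,yy); k=r.ik(tcp(np.array((0,-.154,.087))+.096*d+.007*n,z),q);print(s,ax,a,None if k is None else np.round(k,2))
for th in (0,):
    print("handle px",proj("top",P((0,-.154-.033+.0066,.18))),proj("side",P((0,-.180,.18))))
E
```

```text
yaw 0.07688004345595208 N [ 0.51813146 -0.06145211  0.        ] res mm 2.500557278423632
tin [-0.04926479 -0.00180361  0.049     ]
1 [-0.31698908  0.03892702 -0.99011738  0.18465648  0.14426043 -0.36779074]
1 [-0.22185373  0.17813524 -0.81810784  0.20605902  0.11047516 -0.27812531]
-1 [-0.31698908  0.03892702 -0.99011738  0.18465648  0.14426043  2.77380192]
-1 [-0.22185373  0.17813524 -0.81810784  0.20605902  0.11047516  2.86346734]
1 0 0 [-0.02  0.38 -0.25  0.83 -0.87  1.42]
1 0 0.7 [-0.27  0.38 -0.15  0.85 -0.47  1.17]
1 0 1.35 [-0.45  0.51 -0.02  0.96 -0.15  1.04]
1 1 0 [-0.02  0.38 -0.25  0.83 -0.87 -0.15]
1 1 0.7 [-0.27  0.38 -0.15  0.85 -0.47 -0.4 ]
1 1 1.35 [-0.45  0.51 -0.02  0.96 -0.15 -0.53]
-1 0 0 [-0.02  0.38 -0.25  0.83 -0.87 -1.72]
-1 0 0.7 [-0.27  0.38 -0.15  0.85 -0.47 -1.97]
-1 0 1.35 [-0.45  0.51 -0.02  0.96 -0.15 -2.11]
-1 1 0 [-0.02  0.38 -0.25  0.83 -0.87  2.99]
-1 1 0.7 [-0.27  0.38 -0.15  0.85 -0.47  2.74]
-1 1 1.35 [-0.45  0.51 -0.02  0.96 -0.15  2.61]
handle px [355.80155035 237.26989458] [339.38723373 212.16259177]
```

```bash
python3 - <<'E'
from h import *
t=np.radians(22);q,z=quat((np.sin(t),0,-np.cos(t)),(0,1,0))
r.set_gripper(.03)
r.goto(tcp((-.155,-.001,.15),z),q)
r.movel(tcp((-.150,-.001,.024),z),q,rate=.12)
f0=readout.sense()["ft_force"]
hit=r.movel(tcp((-.062,-.001,.024),z),q,rate=.04,max_force=10)
s=readout.sense();tip=A.T@(np.array(s["tcp_pos"])+r.tip_reach*z-N)
print(hit,tip.round(4),np.round(np.array(s["ft_force"])-f0,1),s["time"],s["width"])
im=get_image("top");cv2.imwrite("pics/top1.png",cv2.resize(im[195:345,200:390,::-1],None,fx=4,fy=4,interpolation=cv2.INTER_CUBIC))
E
```

```text
False [-0.0642 -0.0005  0.0231] [-8.4 -0.6  2.7] 7.5833 0.03039498736288528
```

View pics/top1.png

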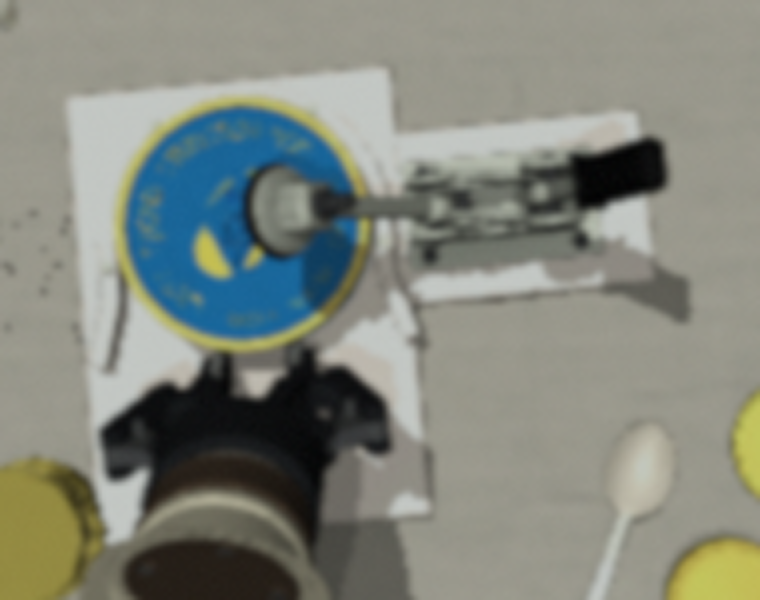

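The tin now sits in the half-round nest, lid centre at about (261,251), with 8 N already on the fingers. I'll give it one more small nudge and measure it.

```bash
python3 - <<'E'
from h import *
t=np.radians(22);q,z=quat((np.sin(t),0,-np.cos(t)),(0,1,0))
def tinpos():
    hsv=cv2.cvtColor(get_image("top")[:,:,::-1],cv2.COLOR_BGR2HSV)
    m=cv2.inRange(hsv,(95,120,60),(125,255,255));m[:200]=0;m[350:]=0
    n,l,s,c=cv2.connectedComponentsWithStats(m);k=1+np.argmax(s[1:,4])
    e=cv2.fitEllipse(cv2.convexHull(np.argwhere(l==k)[:,::-1].astype(np.int32)))
    return (A.T@(ray("top",e[0],.049)-N))[:2].round(4),np.round(e[1],1)
print(tinpos())
hit=r.movel(tcp((-.055,-.001,.024),z),q,rate=.03,max_force=8)
s=readout.sense();tip=A.T@(np.array(s["tcp_pos"])+r.tip_reach*z-N)
print(hit,tip.round(4),np.round(s["ft_force"],1)); print(tinpos())
r.movel(tcp((-.11,-.001,.04),z),q,rate=.12)
r.movel(tcp((-.15,-.001,.20),z),q,rate=.2)
r.set_gripper(0); print(tinpos(), readout.sense()["time"])
cv2.imwrite("pics/side1.png",get_image("side")[:,:,::-1])
E
```

```text
(array([ 0.0034, -0.0004]), array([56.4, 56.9]))
True [-0.0645  0.0002  0.0215] [-0.9  0.5 -0.5]
(array([ 0.0036, -0.0002]), array([56.3, 56.9]))
(array([ 0.0036, -0.0002]), array([56.4, 56.9])) 9.925
```

View pics/side1.png

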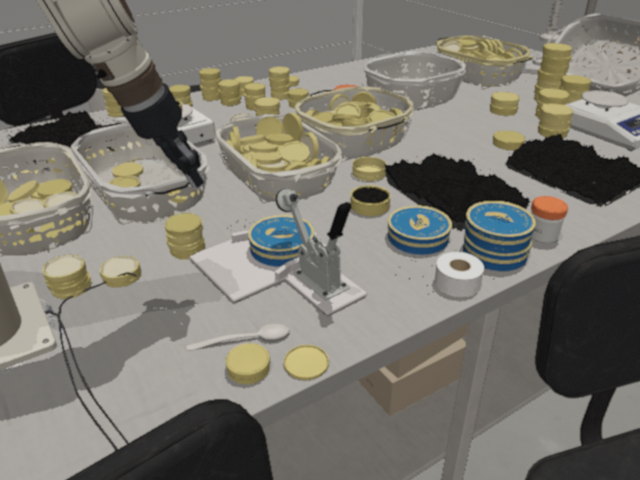

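The side view shows the tin home in the nest at (280,240), the lever still raised and the bystanders untouched. The extra nudge didn't move the tin, so it's seated. Now the lever.

```bash
cat >> h.py <<'E'
def pose(a,gap,tau=None):
    tau=50-40*a/1.35 if tau is None else tau
    th=np.radians(70)-a;tt=np.radians(tau)
    d=np.array((0,-np.cos(th),np.sin(th)));n=np.array((0,np.sin(th),np.cos(th)))
    q,z=quat((0,-np.sin(tt),-np.cos(tt)),(1,0,0))
    gap=gap+.011*abs(np.sin(tt-th))
    return tcp(np.array((0,-.154,.087))+.096*d+(.007+gap)*n,z),q
E
python3 - <<'E'
from h import *
p,q=pose(0,.03); r.goto(p+[0,0,.10],q)
r.movel(p,q,rate=.15)
f0=np.array(readout.sense()["ft_force"])
for a in (0,.15,.3,.45,.6,.75,.9,1.0):
    h=r.movel(*pose(a,0),rate=.06,max_force=15)
    s=readout.sense();print(a,h,np.round(np.array(s["ft_force"])-f0,1),round(s["time"],1))
    if h: break
im=get_image("side");cv2.imwrite("pics/side2.png",cv2.resize(im[100:340,180:500,::-1],None,fx=2.5,fy=2.5))
E
```

```text
0 False [ 0.2 -1.  -0.1] 13.1
0.15 False [-0.2 -0.4 -0.2] 13.5
0.3 False [-0.6 -0.3 -0.5] 13.9
0.45 False [ 1.1  0.2 -0.1] 14.3
0.6 False [ 0.5  0.5 -0.4] 14.7
0.75 False [0.5 1.2 0.2] 15.1
0.9 False [-0.3 -0.  -0.1] 15.5
1.0 False [-0.1 -0.3 -0.2] 15.8
```

View pics/side2.png

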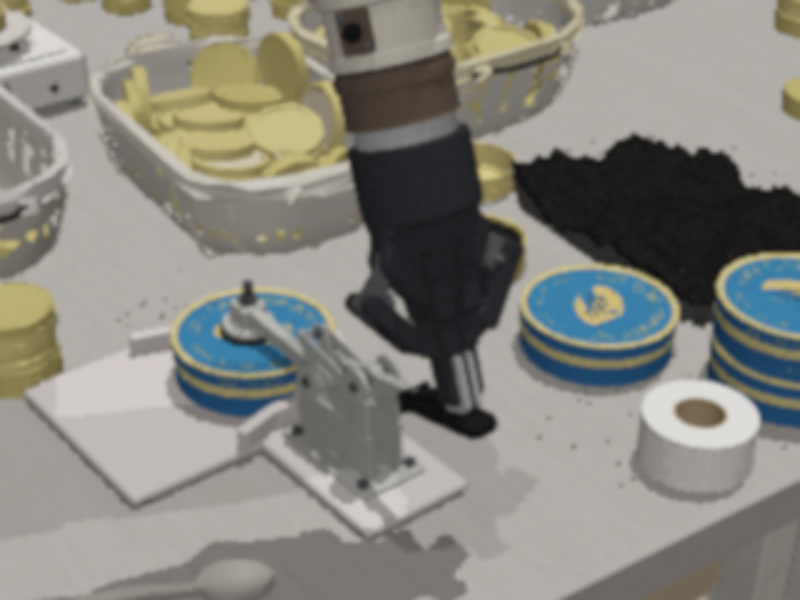

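The lever is following the fingertips at about 1.0 rad, the pad is just above the lid centre and the tin is still home. I'll push on past the dead point.

```bash
python3 - <<'E'
from h import *
for a,g in ((1.1,0),(1.2,0),(1.28,0),(1.35,0),(1.35,-.003)):
    h=r.movel(*pose(a,g),rate=.06,max_force=18)
    s=readout.sense();print(a,h,np.round(s["ft_force"],1),round(s["time"],1))
    if h: break
r.hold(.2); print(np.round(readout.sense()["ft_force"],1))
p,q=pose(1.35,.12); r.movel(p,q,rate=.15)
p,q=pose(1.35,.22); r.movel(p,q,rate=.2); r.hold(.3)
im=get_image("side");cv2.imwrite("pics/side3.png",cv2.resize(im[100:340,180:500,::-1],None,fx=2.5,fy=2.5))
for b in (1.0,1.2,1.25,1.35):
    th=np.radians(70)-b; X=P((0,-.154-.118*np.cos(th),.087+.118*np.sin(th)))
    print(b,((proj("side",X)-[180,100])*2.5).round(1))
E
```

```text
1.1 False [ 0.5 -1.2  0.7] 16.2
1.2 False [ 0.3 -0.3  0.9] 16.5
1.28 False [ 0.2 -0.2 -0.3] 16.7
1.35 False [-0.2 -0.8  0.9] 17.0
1.35 False [-1.7 -0.2  6.2] 17.2
[-2.6 -0.6  5.9]
1.0 [488.1 432.6]
1.2 [489.5 464.8]
1.25 [489.  472.3]
1.35 [487.1 486.2]
```

View pics/side3.png

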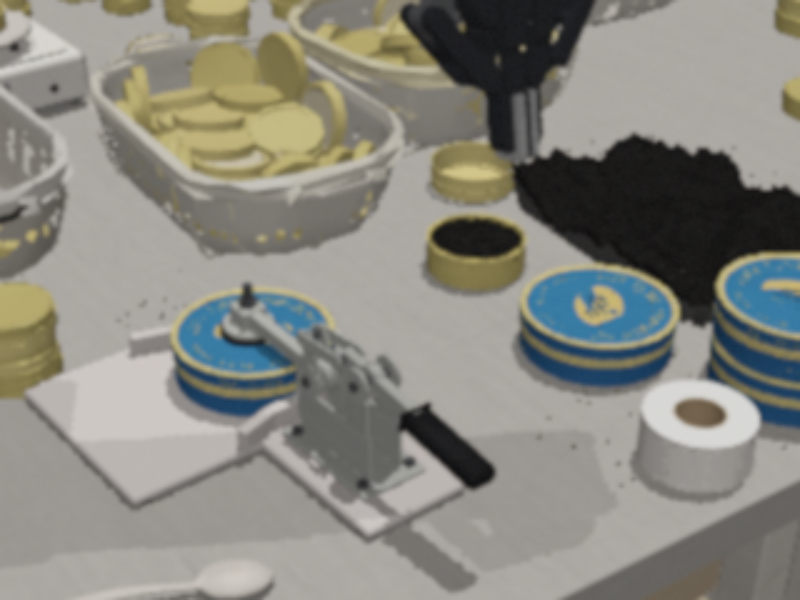

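The grip end is now at about (485,475) in the crop, consistent with ~1.35 rad and with no spring-back. The push force only reached 6 N, so I'll press again to confirm it sits on its stop.

```bash
python3 - <<'E'
from h import *
r.movel(*pose(1.35,.012),rate=.2)
h=r.movel(*pose(1.35,-.012),rate=.03,max_force=20)
s=readout.sense();p0=pose(1.35,0)[0]
print(h,np.round(s["ft_force"],1),((np.array(s["tcp_pos"])-p0)*1e3).round(1))
r.movel(*pose(1.35,.2),rate=.2); r.hold(.3)
im=get_image("side");cv2.imwrite("pics/side4.png",cv2.resize(im[220:320,260:400,::-1],None,fx=5,fy=5,interpolation=cv2.INTER_CUBIC))
a=cv2.cvtColor(im[270:305,340:385],cv2.COLOR_RGB2GRAY);b=cv2.resize(cv2.cvtColor(cv2.imread("pics/side3.png"),cv2.COLOR_BGR2GRAY),(320,240),interpolation=cv2.INTER_AREA)[170:205,160:205]
print(np.abs(a.astype(int)-b).max(),readout.sense()["time"])
E
```

```text
True [-1.2  0.5  6.7] [ 0.2  0.1 -1.6]
9 22.6833
```

View pics/side4.png

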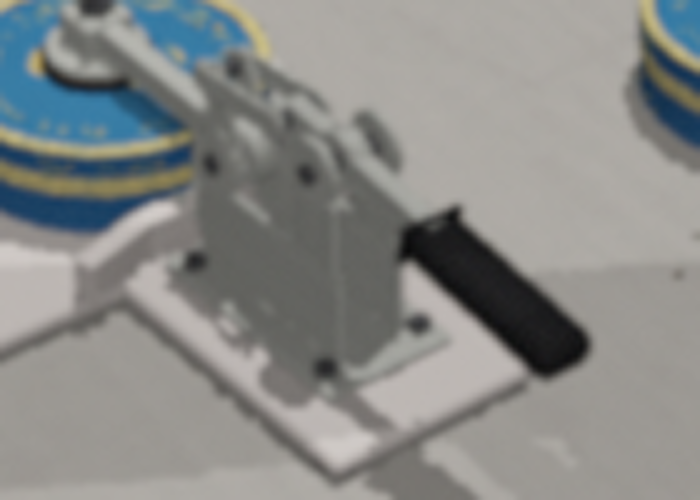

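The repeat push was stopped by 20 N within 2 mm of the expected lock position. The lever didn't move between the two pictures, it slopes slightly below level, and the pad sits on the lid. It's locked, so I'm handing in.

```bash
python3 -c "
from plant import r
print(r.sign_off())"
```

```text
the job is handed in; nothing more can be done
None
```

The tin is home in the nest, the lever is pushed past its dead point and locked with the pad on the lid, and the job is handed in; the pad's force was not measured, and sign-off returned no verdict.

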